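Open the peristaltic pump's tensioner and hold it for a tube change

TASK

The tube in the peristaltic pump is to be changed, so open its head: first slide the pawl slider fully home towards the tensioner arm, then push the sprung tensioner arm by its upright post away from the rotor until its ratchet has clicked in behind the arm's tail. Carry it on a finger's breadth beyond the click, so that you and not the pawl hold the arm back, and finish while still holding it there with the gripper. Leave the other things on and around the pump where they are.

Things in the scene. Friction and masses are not known exactly. Their poses are not given: they have to be found in the camera images.
- pump: the pump, fixed on the bench: plate x -130..110, y -180..150, 15 mm thick; light gear case (x -125..-20, y -20..130, top 45 mm high) bearing the steel rotor (80 mm across, centre x -62 y 50, top 89 mm). Origin on the bench; x points from the rotor side to the open side, y from the slider end to the post end, z up. All heights are above the bench, sizes in mm
- pivot (a point): the vertical pivot axis of the tensioner arm, fixed in the pump at x 0, y -20 mm, 55 mm high
- tensioner (a joint): angle in rad of the tensioner arm, an aluminium bar (top 65 mm high, its grey idler block 80 mm) swinging level about pivot. 0: sprung shut, its post end along the pump's +y; grows as the post moves to the pump's +x, away from the rotor (clockwise from above), to a stop at 0.68. Clicks at about 0.42; let go, it rests on the pawl at about 0.41; above 0.45 it is clear of the pawl
- tension_arm: the tensioner arm itself. Origin on its pivot axis at bench height, y towards the post. The upright round black post on its end, by which it is pushed or gripped, is 18 mm thick, 64 to 140 mm high, 140 mm from pivot. The spring takes about 3 N at the post at angle 0 and 9 N at 0.6; the pawl adds up to about 6 N on the way
- post_grip (a point): point on the post's axis, 118 mm high
- pawl_slide (a joint): travel of the pawl slider in m, along the pump's +y: 0 parked, 0.025 fully home at its stop (pawl in the path of the arm's tail). It starts between 0 and 0.009, needs about 6 N to move and stays where it is left
- slide_knob (a point): point on the axis of the pawl slider's upright square steel knob (14 x 14 mm, sides along the pump's x and y, from 53 to 115 mm high), 100 mm high; at x -24, y -152 mm + travel in the pump's frame
- pawl (a joint): how far the sprung pawl on the slider is pressed back, in m: 0 sprung out, at most 0.012. With the slider home, the arm's tail (beyond the pivot) presses it back by up to about 10 mm, and it springs out again at the click
- beaker: loose glass beaker, 68 mm across, 90 mm tall, stands on the bench beyond the pump; origin under its centre. Leave alone
- jar: loose amber jar, 56 mm across, 75 mm tall, beyond the pump; origin under its centre. Leave alone
- screwdriver: loose screwdriver, 170 mm long, lies on the bench beyond the pump's +x edge; origin at its middle. Leave alone
- roller: loose spare white roller, 26 mm across, 22 mm tall, stands on the pump's base plate; origin under its centre. Leave alone
- vial: loose small amber vial, 26 mm across, 50 mm tall, on the bench off the pump's +y end; origin under its centre. Leave alone
- vial2: a second such vial, beside the first. Leave alone
- wrench: loose wrench, 150 mm long, lies on the bench off the pump's -y end; origin at its middle. Leave alone

How it is judged:
On the way, in this order (a step that is already met when the one before it is completed fails the run):
1. the pawl slider is slid fully home while the arm is still shut (value of joint pawl_slide above 0.022 m and value of joint tensioner below 0.1 rad), for 0.2 s.
2. the arm is pushed past the click and the pawl has sprung out behind its tail (value of joint tensioner above 0.45 rad and value of joint pawl below 0.002 m and value of joint pawl_slide above 0.022 m), for 0.2 s.
At the end, for the whole second after the job is handed in: the slider is home (travel over 22 mm), the pawl is sprung out (under 2 mm), and the gripper's fingers press on the arm with over 3 N and hold the tensioner arm still beyond the click (angle over 0.45 rad, clear of the pawl) (all of step 2 and contact force between the fingers and tension_arm above 3 N and velocity of joint tensioner between -0.1 and 0.1 rad/s); the arm keeps its last pose, push and grip.
It fails at once if one of the loose things (beaker, jar, screwdriver, roller, vials, wrench) is moved by more than 20 mm (distance of any of beaker, jar, screwdriver, roller, vial, vial2, wrench from where it was at the start of the episode above 0.02 m).
It also fails if it takes over 42 s, if anything falls off the work surface, if the arm or the gripper's body presses on something with over 40 N, if the wrist force passes 120 N, or if a joint passes its speed limit or range.

ROBOT

A 7-joint arm with a two-finger parallel gripper is mounted at the origin on the work surface. World frame = base frame: x ahead of the robot, y to its left, z up, the work surface at z = 0. Lengths are in m, angles in rad, forces in N, time in s.
With the tool pointing down it reaches from about 0.35 to 0.9 m from the base axis. Payload 8.1 kg.
Tool frame: the origin (TCP) lies between the finger pads; the fingertips stand 25 mm ahead of it and the grasp point (between the pads) lies 6 mm ahead of it (r.tips_ahead is the z of the fingertips in the tool frame, in m); z points along the fingers, y is the line along which they close (so a half turn about z gives the same grasp; the last joint's range is limited). The gripper opens to 92 mm and grips with 3 to 60 N. Pads are 19 mm wide; open, the fingers measure 130 mm over their backs; the gripper's body (75 mm by 190 mm) begins 47 mm behind the grasp point.
Start: joints at [1.224, 0.434, 0.025, 1.573, -0.012, 1.134, -0.075], TCP at [0.151, -0.607, 0.221] pointing down, gripper open.
Joint ranges: [-2.62, 2.62], [-0.44, 2.09], [-1.27, 1.32], [0.08, 2.57], [-1.32, 4.46], [0.12, 2], [-2.74, 2.74]. Speed limits (rad/s): [2.22, 2.22, 3.01, 3.01, 3.14, 3.14, 3.14].

INTERFACE

Orientations are given as a unit quaternion [x, y, z, w].
In Python, from rig import r, imaging gives the robot as it stands. The module is installed in compiled form; this text tells all that it offers.
- The arm moves only by the tool servo_tool, never from a script. Its argument "plan" is a list of rows, each an object of numbers: "tx", "ty", "tz": the shift along the world's x, y, z normalised to -1 to 1, where 1 is 500 mm; "rx", "ry", "rz": the turn, a rotation vector about the world's x, y, z normalised to -1 to 1, where 1 is 90 degrees. In form: [{"tx": .., "ty": .., "tz": .., "rx": .., "ry": .., "rz": ..}, ...]. A call has 1 to 10 rows; each row is the pose to reach, as a shift and turn from the pose commanded when the call began; what a row does not reach only later rows make up. A row lasts 1/8 s, in which the tool goes at most 62.5 mm and 10.7 degrees, less where a joint would pass 70% of its speed; a pose out of reach is approached as far as the arm can. A call with a number of a shift or a turn outside -1 to 1 is refused whole. A call with a gripper value outside its range is refused whole. "jaw" is the opening, from 0 (shut) to 1 (fully open), set as the call begins (left out, the last holds). The fingers move at their own pace and stop on an object; "grip_force" is the grip in N (left out, the last holds). Time passes only in rows, so rows that repeat a pose let the fingers close. It gives the time, the measured TCP pose, the force, the opening and the grip force at its end, in the units of the state.
- r.get_obs(): the state, without advancing time (a new reading comes with each control period).
- imaging.camera(name): name is "side" or "top" or "wrist"; returns a dict with "color" (384x512x3 uint8, red, green, blue), "z_map" (384x512 float32, m along the optical axis (not along the pixel's ray), 0 where there is no reading), "camera_matrix" (3x3 intrinsics, pixels), "dist_coeffs" ([k1, k2, p1, p2, k3] as OpenCV has them; the pictures are not rectified), "xyz" and "orientation" of the camera in the world. Camera axes: x right, y up, looking along -z (the intrinsics and any distortion apply to the point x, -y, -z); pixel columns grow to the right and rows downward; lengths in m; the calibration is good to about 2 mm. A picture is of the moment at which its call begins.
- r.hand_in(): hands the job in; it is judged then, once.
The state is a dict: "t": time; "joint_positions": joint angles; "joint_vel": joint speeds; "tau": joint torques, N m; "position": TCP position; "tcp_rot": TCP orientation; "contact_force": force on the tool from outside, world axes, zero at the start; "torque": the same for the moment, N m; "gripper_width": finger opening in m; "finger_force": force on a finger pad.
Only numpy, scipy, OpenCV 4.12 (cv2) and the standard library are available. Lean on these libraries where they do the work, as an engineer would, in place of code of your own. Each camera call takes 0.05 s, during which the arm holds its last target. There are 200 camera calls.

## Working session

There is one attempt and no reset: what is moved stays moved. The work goes in short steps, Python scripts to look and compute and a tool call to move; the robot and the scene stay as the last step left them, time stands still between calls to the robot, and variables do not carry over. Pictures are saved under pics/ and viewed, at most 10 in all, crops included, and the job is handed in when it is done.

Besides the shell and the picture viewer there is one more tool, called in YAML: its name, and indented under it one key for each argument. servo_tool: Moves the arm, as the interface text tells. Its arguments: {"type":"object","properties":{"plan":{"type":"array","items":{"type":"object","properties":{"tx":{"type":"number","minimum":-1,"maximum":1},"ty":{"type":"number","minimum":-1,"maximum":1},"tz":{"type":"number","minimum":-1,"maximum":1},"rx":{"type":"number","minimum":-1,"maximum":1},"ry":{"type":"number","minimum":-1,"maximum":1},"rz":{"type":"number","minimum":-1,"maximum":1}}}},"jaw":{"type":"number"},"grip_force":{"type":"number"}},"required":["plan"]}

```bash
mkdir -p pics
cat > h.py <<'E'
import numpy as np,cv2
from scipy.spatial.transform import Rotation as R
from rig import r,imaging
def cloud(c):
    h,w=c['z_map'].shape
    u,v=np.meshgrid(np.arange(w),np.arange(h))
    p=cv2.undistortPoints(np.stack([u,v],-1).reshape(-1,1,2).astype(np.float64),c['camera_matrix'],np.array(c['dist_coeffs'])).reshape(h,w,2)
    z=c['z_map'].astype(float)
    P=np.stack([p[...,0]*z,-p[...,1]*z,-z],-1)
    X=P@R.from_quat(c['orientation']).as_matrix().T+np.array(c['xyz'])
    X[z==0]=np.nan
    return X
E
python3 - <<'E'
from h import *
o=r.get_obs();print(o)
for n in ['top','side']:
    c=imaging.camera(n);cv2.imwrite(f'pics/{n}0.png',cv2.resize(c['color'][...,::-1],(768,576)));np.savez(n+'0.npz',**c);print(n,c['xyz'],(c['z_map']>0).mean())
E
```

```text
{'t': 0.0, 'joint_positions': array([ 1.22438748,  0.43521626,  0.02498971,  1.57412471, -0.01157892,
        1.13400831, -0.07509326]), 'joint_vel': array([ 0.00087482,  0.00082649,  0.00044275,  0.00143289,  0.00019594,
        0.00101704, -0.00094033]), 'tau': array([-1.47154276e-05, -6.67849374e+01,  9.84880552e-01, -3.14457929e+01,
       -6.06248248e-02,  4.28688107e-02,  1.20095265e-04]), 'position': array([ 0.1506704 , -0.60601063,  0.22003869]), 'tcp_rot': array([ 9.92582761e-01,  1.21568139e-01, -1.82678046e-04, -7.85048657e-04]), 'contact_force': array([ 0.39995941,  0.23199651, -0.57751729]), 'torque': array([ 0.00054424, -0.03108167, -0.04641809]), 'finger_force': 0.0, 'gripper_width': 0.0916730143412585}
top [0.44020633 0.00469364 1.14298671] 0.9960530598958334
side [0.55100829 0.80481316 0.70718729] 0.9958902994791666
```

View pics/top0.png

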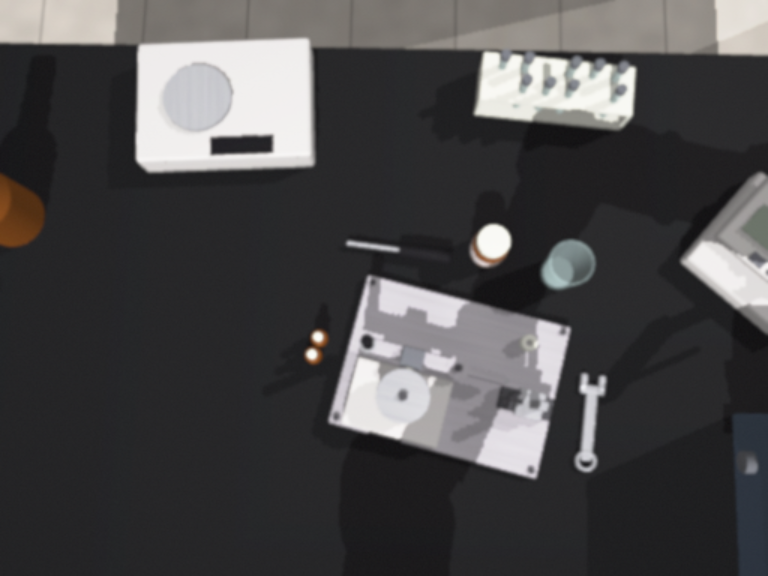

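View pics/side0.png

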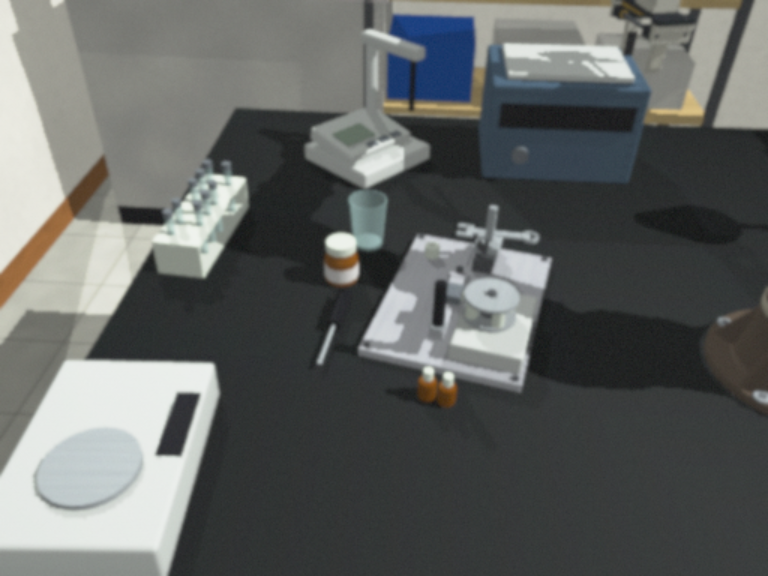

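The top view shows the pump plate with corners at about (370,276), (570,326), (538,478) and (330,422). The rotor is at (403,395), the black post at (367,342) and the knob near (540,405). The side view shows the post at (440,300) and the steel knob at (492,225).

```bash
cat > fit.py <<'E'
from h import *
C={n:dict(np.load(n+'0.npz')) for n in ['top','side']}
Xs={n:cloud(c) for n,c in C.items()}
X=Xs['top']
z=X[...,2]
reg=(X[...,0]>0.2)&(X[...,0]<0.8)&(abs(X[...,1])<0.45)
m=reg&(C['top']['color'].min(-1)>95)&(z>.005)&(z<.026)
n,l,s,_=cv2.connectedComponentsWithStats(m.astype(np.uint8));k=1+np.argmax(s[1:,4])
P=X[l==k][:,:2]; rect=cv2.minAreaRect((P*1000).astype(np.float32));print('rect',rect,'zmed',np.median(z[l==k]))
box=cv2.boxPoints(rect)/1000;print(box.round(4))
# long axis
e=[box[1]-box[0],box[2]-box[1]];yl=max(e,key=np.linalg.norm);yl/=np.linalg.norm(yl)
if yl[1]<0: yl=-yl      # pump y to image left = world +y
xl=np.array([yl[1],-yl[0]])
ctr=box.mean(0); org=ctr-(-.010)*xl-(-.015)*yl
print('x axis',xl,'yaw',np.degrees(np.arctan2(xl[1],xl[0])),'origin',org)
M=np.stack([xl,yl],1)
def toP(Q): return (Q[...,:2]-org)@M
for nme,X in Xs.items():
    q=toP(X);z=X[...,2]
    for nm,cx,cy,rad,lo,hi in [('rotor',-.062,.05,.06,.08,.1),('post',0,.12,.035,.085,.16),('knob',-.024,-.148,.035,.075,.13)]:
        mm=(np.hypot(q[...,0]-cx,q[...,1]-cy)<rad)&(z>lo)&(z<hi)
        if mm.sum(): 
            v,u=np.where(mm)
            print(nme,nm,mm.sum(),'pump',(np.median(q[mm],0)*1e3).round(1),'world',np.median(X[mm],0).round(4),'zmax',z[mm].max().round(4),'min/max',(q[mm].min(0)*1e3).round(1),(q[mm].max(0)*1e3).round(1),'px',u.mean().round(1),v.mean().round(1))
E
python3 fit.py
```

```text
rect ((478.9547119140625, -98.80891418457031), (333.7355651855469, 242.91567993164062), 76.71781158447266) zmed 0.014993657346051181
[[ 0.3224 -0.2333]
 [ 0.5588 -0.2891]
 [ 0.6355  0.0357]
 [ 0.3991  0.0915]]
x axis [ 0.9732503  -0.22974724] yaw -13.28219 origin [ 0.49213344 -0.08650763]
top rotor 1089 pump [-60.8  49.8] world [ 0.4444 -0.0249  0.085 ] zmax 0.0916 min/max [-101.2    9.8] [-2.5 89.6] px 268.7 262.3
top post 67 pump [ -1.8 118.5] world [0.5174 0.0287 0.1398] zmax 0.1437 min/max [ -8.9 111. ] [  8.5 127.3] px 244.5 226.8
top knob 70 pump [ -25.4 -141.2] world [ 0.4339 -0.2184  0.1128] zmax 0.1198 min/max [ -32.2 -151.7] [ -18.1 -137.4] px 360.2 269.6
side rotor 720 pump [-61.6  54. ] world [ 0.4448 -0.0201  0.0847] zmax 0.0908 min/max [-101.6   10. ] [-3.3 91.3] px 326.3 196.4
side post 208 pump [ -1.8 126.3] world [0.5196 0.0368 0.1181] zmax 0.1411 min/max [ -9.2 111.3] [  8.3 130.6] px 292.9 198.4
side knob 97 pump [ -25.8 -138.6] world [ 0.4354 -0.2154  0.099 ] zmax 0.1169 min/max [ -32.  -152.1] [ -17.6 -133. ] px 327.3 144.6
```

Both views agree with the given sizes: rotor top about 89 mm, post top 140 mm, post 140 mm from the pivot, and travel about 7 mm. Next I move above the knob with the jaws closing along the pump's y.

servo_tool:
  plan:
    - {"tx": 0.04,"ty": 0.055,"rz": -0.03}
    - {"tx": 0.11,"ty": 0.15,"rz": -0.08}
    - {"tx": 0.19,"ty": 0.255,"rz": -0.14}
    - {"tx": 0.27,"ty": 0.365,"rz": -0.2}
    - {"tx": 0.35,"ty": 0.475,"rz": -0.24}
    - {"tx": 0.43,"ty": 0.58,"rz": -0.27}
    - {"tx": 0.5,"ty": 0.67,"rz": -0.29}
    - {"tx": 0.545,"ty": 0.735,"rz": -0.3}
    - {"tx": 0.568,"ty": 0.77,"rz": -0.303}
    - {"tx": 0.568,"ty": 0.77,"rz": -0.303}
  jaw: 0.7

```text
$.plan[0]: bad value
```

Run:
```python
from h import *
o=r.get_obs();print(o['t'],o['position'],R.from_quat(o['tcp_rot']).as_matrix()[:,0],o['joint_positions'],o['gripper_width'])
c=imaging.camera('wrist');np.savez('wrist0.npz',**c)
cv2.imwrite('pics/w0.png',c['color'][...,::-1])
X=cloud(c);z=X[...,2]
d=np.hypot(X[...,0]-.4346,X[...,1]+.2214)
m=(d<.035)&(z>.095)&(z<.13);print(m.sum())
v,u=np.where(m)
if m.sum():
    Q=X[m];print(np.median(Q,0),u.mean(),v.mean())
    t=Q[Q[:,2]>.109];print(cv2.minAreaRect((t[:,:2]*1000).astype(np.float32)),len(t))
```

```text
0.1 [ 0.15068725 -0.60611153  0.22014133] [ 9.70437904e-01  2.41350886e-01 -1.53423920e-04] [ 1.22440778  0.43514717  0.02499619  1.57397043 -0.01157794  1.1339752
 -0.07505081] 0.0920341228026121
0
```

View pics/w0.png

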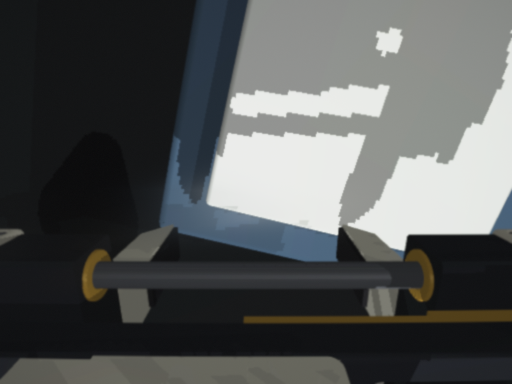

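The move was refused because each row needs all six keys. The wrist picture therefore only shows the start view, with a blue box under the gripper. I'll resend it complete, rising slightly first.

servo_tool:
  plan:
    - {"tx": 0.04,"ty": 0.055,"tz": 0.02,"rx": 0,"ry": 0,"rz": -0.03}
    - {"tx": 0.11,"ty": 0.15,"tz": 0.04,"rx": 0,"ry": 0,"rz": -0.08}
    - {"tx": 0.19,"ty": 0.255,"tz": 0.04,"rx": 0,"ry": 0,"rz": -0.14}
    - {"tx": 0.27,"ty": 0.365,"tz": 0.04,"rx": 0,"ry": 0,"rz": -0.2}
    - {"tx": 0.35,"ty": 0.475,"tz": 0.04,"rx": 0,"ry": 0,"rz": -0.24}
    - {"tx": 0.43,"ty": 0.58,"tz": 0.04,"rx": 0,"ry": 0,"rz": -0.27}
    - {"tx": 0.5,"ty": 0.67,"tz": 0.02,"rx": 0,"ry": 0,"rz": -0.29}
    - {"tx": 0.545,"ty": 0.735,"tz": 0,"rx": 0,"ry": 0,"rz": -0.3}
    - {"tx": 0.568,"ty": 0.77,"tz": 0,"rx": 0,"ry": 0,"rz": -0.303}
    - {"tx": 0.568,"ty": 0.77,"tz": 0,"rx": 0,"ry": 0,"rz": -0.303}
  jaw: 0.7

```text
t: 1.4
position: [0.4355, -0.2199, 0.2206]
tcp_rot: [0.993, -0.114, -0.0, -0.0]
contact_force: [-1.7, -0.3, -0.6]
gripper_width: 0.0646
finger_force: 0.0
```

```bash
cat > w.py <<'E'
from h import *
import sys
tag=sys.argv[1]
o=r.get_obs();print(o['t'],o['position'],R.from_quat(o['tcp_rot']).as_matrix()[:,0],o['joint_positions'].round(2),o['gripper_width'],o['contact_force'])
c=imaging.camera('wrist');np.savez(tag+'.npz',**c)
cv2.imwrite(f'pics/{tag}.png',c['color'][...,::-1])
X=cloud(c);z=X[...,2]
cx,cy,lo,hi=map(float,sys.argv[2:6])
d=np.hypot(X[...,0]-cx,X[...,1]-cy)
m=(d<.035)&(z>lo)&(z<hi);print(m.sum())
v,u=np.where(m)
if m.sum():
    Q=X[m];print(np.median(Q,0),u.mean(),v.mean())
    print(cv2.minAreaRect((Q[:,:2]*1000).astype(np.float32)))
E
python3 w.py w1 .4346 -.2214 .109 .125
```

```text
1.4 [ 0.43553855 -0.21990013  0.22061292] [ 9.74007270e-01 -2.26516340e-01 -4.31472258e-04] [ 0.48  0.22 -0.15  1.89  0.04  1.03 -1.48] 0.06456670713041468 [-1.66469594 -0.29671782 -0.63056329]
207
[ 0.43712795 -0.223583    0.11417137] 260.5024154589372 189.1014492753623
((436.6907653808594, -223.51583862304688), (12.34243106842041, 13.23781967163086), 76.6994857788086)
```

View pics/w1.png

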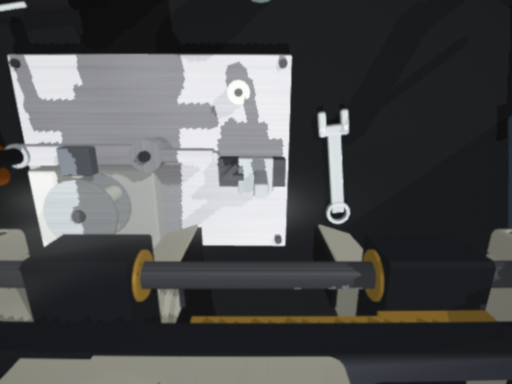

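The wrist view shows the knob at about (260,189), the post at (10,155) at the left, and the arm bar with its pivot at (145,155). The measured knob top is 114 mm high and the knob is 13 mm square, with about 6 mm of travel, which fits. I'll descend and grip.

servo_tool:
  plan:
    - {"tx": 0.002,"ty": -0.007,"tz": -0.05,"rx": 0,"ry": 0,"rz": 0}
    - {"tx": 0.002,"ty": -0.007,"tz": -0.1,"rx": 0,"ry": 0,"rz": 0}
    - {"tx": 0.002,"ty": -0.007,"tz": -0.15,"rx": 0,"ry": 0,"rz": 0}
    - {"tx": 0.002,"ty": -0.007,"tz": -0.2,"rx": 0,"ry": 0,"rz": 0}
    - {"tx": 0.002,"ty": -0.007,"tz": -0.225,"rx": 0,"ry": 0,"rz": 0}
    - {"tx": 0.002,"ty": -0.007,"tz": -0.225,"rx": 0,"ry": 0,"rz": 0}

```text
t: 2.2
position: [0.435, -0.2258, 0.108]
tcp_rot: [0.993, -0.117, -0.001, -0.0]
contact_force: [0.1, -0.4, 0.1]
gripper_width: 0.0638
finger_force: 0.0
```

servo_tool:
  plan:
    - {"tx": 0,"ty": 0,"tz": 0,"rx": 0,"ry": 0,"rz": 0}
    - {"tx": 0,"ty": 0,"tz": 0,"rx": 0,"ry": 0,"rz": 0}
    - {"tx": 0,"ty": 0,"tz": 0,"rx": 0,"ry": 0,"rz": 0}
    - {"tx": 0,"ty": 0,"tz": 0,"rx": 0,"ry": 0,"rz": 0}
    - {"tx": 0,"ty": 0,"tz": 0,"rx": 0,"ry": 0,"rz": 0}
  jaw: 0
  grip_force: 20

```text
t: 2.82
position: [0.4359, -0.225, 0.1084]
tcp_rot: [0.993, -0.116, 0.0, 0.0]
contact_force: [0.4, -0.2, 0.1]
gripper_width: 0.0189
finger_force: 0.0
```

servo_tool:
  plan:
    - {"tx": 0,"ty": 0,"tz": 0,"rx": 0,"ry": 0,"rz": 0}
    - {"tx": 0,"ty": 0,"tz": 0,"rx": 0,"ry": 0,"rz": 0}
    - {"tx": 0.002,"ty": 0.008,"tz": 0,"rx": 0,"ry": 0,"rz": 0}
    - {"tx": 0.004,"ty": 0.016,"tz": 0,"rx": 0,"ry": 0,"rz": 0}
    - {"tx": 0.006,"ty": 0.024,"tz": 0,"rx": 0,"ry": 0,"rz": 0}
    - {"tx": 0.007,"ty": 0.031,"tz": 0,"rx": 0,"ry": 0,"rz": 0}
    - {"tx": 0.009,"ty": 0.037,"tz": 0,"rx": 0,"ry": 0,"rz": 0}
    - {"tx": 0.009,"ty": 0.039,"tz": 0,"rx": 0,"ry": 0,"rz": 0}
    - {"tx": 0.009,"ty": 0.039,"tz": 0,"rx": 0,"ry": 0,"rz": 0}

```text
t: 3.95
position: [0.4412, -0.2074, 0.1093]
tcp_rot: [0.993, -0.116, 0.001, 0.001]
contact_force: [-0.5, -3.6, 8.0]
gripper_width: 0.0009
finger_force: 4.0
```

The jaws read fully shut, so the knob isn't between the pads. I'll look.

Run:
```python
from h import *
o=r.get_obs();print(o['position'],o['gripper_width'],o['contact_force'])
ims=[]
for n in ['side','top']:
    c=imaging.camera(n);np.savez(n+'1.npz',**c)
    q=c['color'][...,::-1]
    ims.append(cv2.resize(q[90:240,220:400] if n=='side' else q[170:320,210:390],(390,325),interpolation=cv2.INTER_CUBIC))
c=imaging.camera('wrist');np.savez('w2.npz',**c)
cv2.imwrite('pics/m1.png',np.hstack(ims))
cv2.imwrite('pics/w2.png',c['color'][...,::-1])
```

```text
[ 0.44117206 -0.20737974  0.10931981] 0.0008705071038773841 [-0.54730042 -3.63752895  7.95676221]
```

View pics/m1.png

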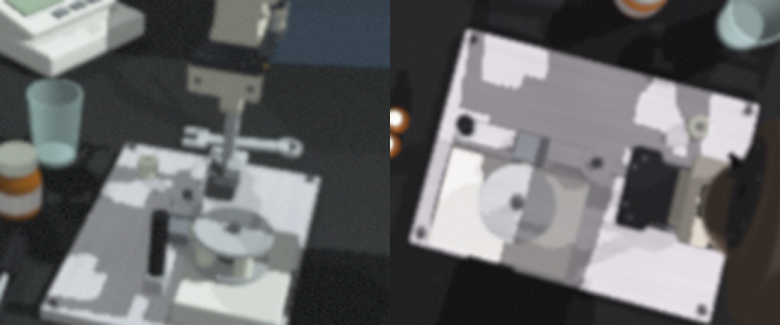

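View pics/w2.png

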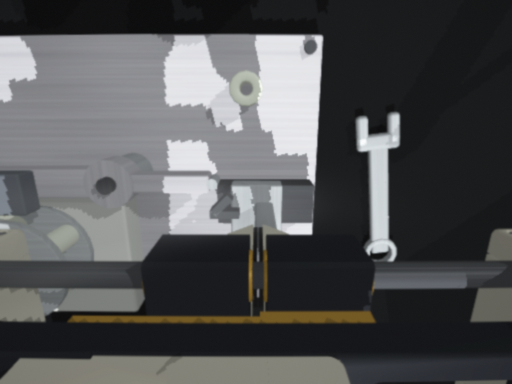

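The top and wrist views show the fingers shut, with the wrist view at (258,270), and a light object just ahead of them at about (258,205). I'll check its depth.

Run:
```python
from h import *
org=np.array([.49213,-.08651]);xl=np.array([.97325,-.22975]);yl=np.array([.22975,.97325]);M=np.stack([xl,yl],1)
for f in ['w1','w2','side1','top1','side0','top0']:
    X=cloud(dict(np.load(f+'.npz')));q=(X[...,:2]-org)@M;z=X[...,2]
    for lo,hi in [(.045,.058),(.058,.075),(.075,.09),(.09,.105),(.105,.118)]:
        m=(abs(q[...,0]+.024)<.035)&(abs(q[...,1]+.14)<.05)&(z>lo)&(z<hi)
        if m.sum()>5: print(f,lo,m.sum(),(np.percentile(q[m],[2,50,98],axis=0)*1e3).round(0).tolist())
X=cloud(dict(np.load('w2.npz')));q=(X[...,:2]-org)@M*1e3
for v in range(180,260,8): print(v,[ (int(q[v,u,0]),int(q[v,u,1]),int(X[v,u,2]*1e3)) if np.isfinite(X[v,u,2]) else 0 for u in (225,240,258,275,290)])
o=r.get_obs();print('tcp pump',(o['position'][:2]-org)@M)
```

```text
w1 0.045 963 [[-42.0, -160.0], [-15.0, -136.0], [3.0, -99.0]]
w1 0.058 337 [[-26.0, -150.0], [-16.0, -114.0], [7.0, -91.0]]
w1 0.075 46 [[-17.0, -152.0], [-16.0, -146.0], [-16.0, -140.0]]
w1 0.09 45 [[-17.0, -153.0], [-16.0, -147.0], [-16.0, -140.0]]
w1 0.105 223 [[-29.0, -152.0], [-22.0, -146.0], [-16.0, -140.0]]
w2 0.045 1886 [[-37.0, -148.0], [-14.0, -124.0], [5.0, -96.0]]
w2 0.058 788 [[-25.0, -140.0], [-16.0, -103.0], [7.0, -91.0]]
w2 0.075 157 [[-17.0, -141.0], [-16.0, -135.0], [-16.0, -128.0]]
w2 0.09 139 [[-17.0, -141.0], [-16.0, -135.0], [-16.0, -128.0]]
w2 0.105 53 [[-12.0, -136.0], [-10.0, -130.0], [-9.0, -124.0]]
side1 0.045 145 [[-45.0, -145.0], [-31.0, -119.0], [-5.0, -94.0]]
side1 0.058 73 [[-32.0, -134.0], [-23.0, -108.0], [2.0, -91.0]]
side1 0.075 34 [[-32.0, -137.0], [-26.0, -127.0], [-18.0, -123.0]]
side1 0.09 35 [[-32.0, -134.0], [-25.0, -127.0], [-18.0, -122.0]]
side1 0.105 20 [[-33.0, -134.0], [-26.0, -127.0], [-18.0, -123.0]]
side0 0.045 144 [[-46.0, -156.0], [-30.0, -131.0], [-5.0, -106.0]]
side0 0.058 75 [[-32.0, -147.0], [-23.0, -119.0], [2.0, -91.0]]
side0 
[... 747 characters left out ...]
11, -143, 51), (-15, -156, 36)]
204 [(-14, -105, 61), (-17, -116, 51), (-15, -130, 58), (-17, -143, 51), (-23, -157, 35)]
212 [(-20, -105, 62), (-24, -116, 52), (-15, -130, 76), (-24, -143, 52), (-30, -157, 36)]
220 [(-36, -102, 37), (-30, -116, 52), (-15, -130, 91), (-18, -141, 85), (-37, -157, 35)]
228 [(-53, -99, 14), (-38, -115, 51), (-11, -130, 115), (-16, -140, 104), (-54, -160, 13)]
236 [(15, -119, 187), (15, -124, 186), (-11, -130, 126), (15, -135, 186), (15, -140, 187)]
244 [(15, -120, 192), (15, -124, 192), (-11, -130, 135), (15, -134, 192), (15, -139, 193)]
252 [(14, -120, 196), (15, -124, 197), (-11, -130, 145), (14, -134, 196), (14, -138, 196)]
tcp pump [-0.02183485 -0.12937125]
```

Run:
```python
from h import *
print('tips',r.tips_ahead)
org=np.array([.49213,-.08651]);M=np.array([[.97325,.22975],[-.22975,.97325]])
for f in ['w1','w2']:
    c=dict(np.load(f+'.npz'));print(f,c['xyz'],R.from_quat(c['orientation']).as_matrix()[:,2])
    X=cloud(c);q=(X[...,:2]-org)@M*1e3
    cols=(170,180,190,195,330,340,350) if f=='w1' else (246,250,254,258,262,266,270)
    for v in range(216,300,8): print(v,[(int(q[v,u,0]),int(q[v,u,1]),int(X[v,u,2]*1e3)) if np.isfinite(X[v,u,2]) else 0 for u in cols])
print(r.get_obs())
```

```text
tips 0.025
w1 [ 0.5094062  -0.2379425   0.38377625] [ 0.2704019  -0.06419463  0.96060494]
216 [(-86, -27, 14), (-86, -40, 14), (-86, -53, 13), (-85, -60, 15), (-88, -240, 7), (-91, -256, 0), (-91, -270, 0)]
224 [(-97, -26, 13), (-97, -40, 15), (-97, -53, 15), (-97, -59, 14), (-103, -243, 0), (-103, -257, 0), (-103, -271, -1)]
232 [(-12, -96, 237), (-12, -101, 237), (-12, -107, 236), (-14, -108, 232), (-12, -182, 236), (-12, -187, 236), (-115, -272, -1)]
240 [(-12, -99, 245), (-12, -104, 247), (-13, -108, 244), (-13, -111, 243), (-12, -179, 246), (-12, -185, 246), (-11, -189, 247)]
248 [(-12, -101, 254), (-12, -106, 255), (-14, -110, 251), (-17, -111, 244), (-12, -177, 254), (-12, -182, 255), (-11, -187, 256)]
256 [(-12, -104, 263), (-12, -108, 263), (-16, -111, 255), (-21, -111, 245), (-13, -176, 261), (-11, -180, 264), (-11, -184, 264)]
264 [(7, -117, 305), (7, -120, 305), (7, -123, 305), (7, -124, 305), (7, -164, 305), (7, -167, 305), (7, -170, 305)]
272 [(6, -118, 308), (5, -120, 307), (6, -124, 308), (6, -125, 308), (6, -164, 308), (6, -167, 308), (5, -170, 307)]
280 [(4, -118, 3
[... 1827 characters left out ...]
83368, -0.14391448,  2.02796221,  0.07451027,
        0.76174347, -1.55081664]), 'joint_vel': array([ 1.17587861e-03, -3.50127146e-04,  1.50902068e-03, -2.53974093e-05,
       -5.23765037e-04, -7.07540778e-04,  2.04297540e-03]), 'tau': array([-2.06734657e+00, -4.90016127e+01, -3.12754646e+00, -2.13947046e+01,
       -1.13704618e+00, -3.32658668e-02, -1.07193305e-02]), 'position': array([ 0.44115622, -0.20740394,  0.10933939]), 'tcp_rot': array([ 0.99319761, -0.1164295 ,  0.00121571,  0.00109331]), 'contact_force': array([-0.94106013, -3.97142256,  8.79368824]), 'torque': array([-0.90394495,  0.30284475, -0.03386703]), 'finger_force': 3.9874913392122835, 'gripper_width': 0.000310479393488734}
```

The depth data settles it. The real fingertips sit about 6 mm *above* the reported TCP, not 25 mm below it, so they closed on top of the knob and dragged it to about 17 mm of travel. Sideways the TCP agrees. I'll lift, open, recentre on the knob and go about 30 mm lower.

servo_tool:
  plan:
    - {"tx": 0,"ty": 0,"tz": 0.02,"rx": 0,"ry": 0,"rz": 0}
    - {"tx": 0,"ty": 0,"tz": 0.05,"rx": 0,"ry": 0,"rz": 0}
    - {"tx": -0.004,"ty": -0.01,"tz": 0.05,"rx": 0,"ry": 0,"rz": 0}
    - {"tx": -0.004,"ty": -0.01,"tz": 0.05,"rx": 0,"ry": 0,"rz": 0}
    - {"tx": -0.004,"ty": -0.01,"tz": 0.05,"rx": 0,"ry": 0,"rz": 0}
    - {"tx": -0.004,"ty": -0.01,"tz": 0.05,"rx": 0,"ry": 0,"rz": 0}
    - {"tx": -0.004,"ty": -0.01,"tz": 0.05,"rx": 0,"ry": 0,"rz": 0}
  jaw: 0.6

```text
t: 4.97
position: [0.4383, -0.2104, 0.1331]
tcp_rot: [0.993, -0.116, -0.0, -0.0]
contact_force: [0.6, -0.3, -0.5]
gripper_width: 0.0551
finger_force: 0.0
```

```bash
python3 w.py w3 .443 -.211 .109 .125
python3 - <<'E'
from h import *
X=cloud(dict(np.load('w3.npz')));org=np.array([.49213,-.08651]);M=np.array([[.97325,.22975],[-.22975,.97325]])
q=(X[...,:2]-org)@M*1e3;z=X[...,2]*1e3
# nearest-to-tip heights of fingers: points in front face x~-12, away from body
m=(abs(q[...,0]+12)<6)&(z>118)&(z<175)&(abs(q[...,1]+134)<70)
print('finger z low pct',np.percentile(z[m],[0,1,5]),'y range',np.percentile(q[m][:,1],[1,50,99]))
k=(z>75)&(z<117)&(abs(q[...,0]+24)<12)&(abs(q[...,1]+134)<15);print('knob',np.percentile(q[k],[2,98],axis=0))
E
```

```text
4.975 [ 0.43825172 -0.21040676  0.133129  ] [ 9.73185171e-01 -2.30022644e-01 -4.53487273e-04] [ 0.45  0.32 -0.15  2.    0.06  0.82 -1.53] 0.055069218068005174 [ 0.64103276 -0.27689026 -0.49996928]
433
[ 0.4402662  -0.21251126  0.11404181] 259.17321016166284 224.25866050808315
((439.0246276855469, -212.12171936035156), (13.35863208770752, 14.384183883666992), 76.41532135009766)
finger z low pct [138.08511316 139.69799677 143.2343894 ] y range [-176.92484976 -160.7231532   -90.07770783]
knob [[ -28.57943775 -141.04854656]
 [ -15.7052209  -127.8077638 ]]
```

The tips are confirmed 5 mm above the reported TCP, and the knob centre is at (0.439, -0.212). I'll descend 54 mm.

servo_tool:
  plan:
    - {"tx": 0.002,"ty": -0.003,"tz": -0.03,"rx": 0,"ry": 0,"rz": 0}
    - {"tx": 0.002,"ty": -0.003,"tz": -0.07,"rx": 0,"ry": 0,"rz": 0}
    - {"tx": 0.002,"ty": -0.003,"tz": -0.1,"rx": 0,"ry": 0,"rz": 0}
    - {"tx": 0.002,"ty": -0.003,"tz": -0.108,"rx": 0,"ry": 0,"rz": 0}
    - {"tx": 0.002,"ty": -0.003,"tz": -0.108,"rx": 0,"ry": 0,"rz": 0}

```text
t: 5.65
position: [0.4393, -0.212, 0.0791]
tcp_rot: [0.993, -0.116, -0.0, -0.0]
contact_force: [0.4, -0.3, 0.5]
gripper_width: 0.0551
finger_force: 0.0
```

servo_tool:
  plan:
    - {"tx": 0,"ty": 0,"tz": 0,"rx": 0,"ry": 0,"rz": 0}
    - {"tx": 0,"ty": 0,"tz": 0,"rx": 0,"ry": 0,"rz": 0}
    - {"tx": 0,"ty": 0,"tz": 0,"rx": 0,"ry": 0,"rz": 0}
    - {"tx": 0,"ty": 0,"tz": 0,"rx": 0,"ry": 0,"rz": 0}
    - {"tx": 0,"ty": 0,"tz": 0,"rx": 0,"ry": 0,"rz": 0}
    - {"tx": 0,"ty": 0,"tz": 0,"rx": 0,"ry": 0,"rz": 0}
  jaw: 0
  grip_force: 20

```text
t: 6.4
position: [0.4394, -0.212, 0.0794]
tcp_rot: [0.993, -0.116, 0.0, 0.0]
contact_force: [-0.6, 0.8, 0.5]
gripper_width: 0.0141
finger_force: 20.0
```

Gripped at 14.1 mm, which matches the knob. Now I slide about 9 mm along the pump's +y.

servo_tool:
  plan:
    - {"tx": 0.001,"ty": 0.004,"tz": 0,"rx": 0,"ry": 0,"rz": 0}
    - {"tx": 0.002,"ty": 0.009,"tz": 0,"rx": 0,"ry": 0,"rz": 0}
    - {"tx": 0.003,"ty": 0.014,"tz": 0,"rx": 0,"ry": 0,"rz": 0}
    - {"tx": 0.004,"ty": 0.017,"tz": 0,"rx": 0,"ry": 0,"rz": 0}
    - {"tx": 0.004,"ty": 0.019,"tz": 0,"rx": 0,"ry": 0,"rz": 0}
    - {"tx": 0.004,"ty": 0.019,"tz": 0,"rx": 0,"ry": 0,"rz": 0}
    - {"tx": 0.004,"ty": 0.019,"tz": 0,"rx": 0,"ry": 0,"rz": 0}
    - {"tx": 0.004,"ty": 0.019,"tz": 0,"rx": 0,"ry": 0,"rz": 0}

```text
t: 7.4
position: [0.4409, -0.2058, 0.0795]
tcp_rot: [0.993, -0.117, 0.0, 0.002]
contact_force: [-1.9, -12.8, 0.3]
gripper_width: 0.0142
finger_force: 20.0
```

servo_tool:
  plan:
    - {"tx": 0.001,"ty": 0.004,"tz": 0,"rx": 0,"ry": 0,"rz": 0}
    - {"tx": 0.001,"ty": 0.006,"tz": 0,"rx": 0,"ry": 0,"rz": 0}
    - {"tx": 0.001,"ty": 0.006,"tz": 0,"rx": 0,"ry": 0,"rz": 0}
    - {"tx": 0.001,"ty": 0.006,"tz": 0,"rx": 0,"ry": 0,"rz": 0}

```text
t: 7.9
position: [0.4409, -0.2056, 0.0795]
tcp_rot: [0.993, -0.118, 0.0, 0.003]
contact_force: [-2.8, -21.7, -2.2]
gripper_width: 0.0139
finger_force: 20.0
```

It's at the stop: 22 N, no further motion, and about 25 mm of total travel. I'll relax the push, release and rise.

servo_tool:
  plan:
    - {"tx": -0.003,"ty": -0.014,"tz": 0,"rx": 0,"ry": 0,"rz": 0}
    - {"tx": -0.003,"ty": -0.014,"tz": 0,"rx": 0,"ry": 0,"rz": 0}
    - {"tx": -0.003,"ty": -0.014,"tz": 0,"rx": 0,"ry": 0,"rz": 0}

```text
t: 8.28
position: [0.4406, -0.207, 0.0795]
tcp_rot: [0.993, -0.116, 0.0, 0.0]
contact_force: [0.4, -3.8, 0.7]
gripper_width: 0.0138
finger_force: 20.0
```

servo_tool:
  plan:
    - {"tx": 0,"ty": 0,"tz": 0,"rx": 0,"ry": 0,"rz": 0}
    - {"tx": 0,"ty": 0,"tz": 0,"rx": 0,"ry": 0,"rz": 0}
    - {"tx": 0,"ty": 0,"tz": 0,"rx": 0,"ry": 0,"rz": 0}
    - {"tx": 0,"ty": 0,"tz": 0,"rx": 0,"ry": 0,"rz": 0}
    - {"tx": 0,"ty": 0,"tz": 0.04,"rx": 0,"ry": 0,"rz": 0}
    - {"tx": 0,"ty": 0,"tz": 0.1,"rx": 0,"ry": 0,"rz": 0}
    - {"tx": 0,"ty": 0,"tz": 0.16,"rx": 0,"ry": 0,"rz": 0}
    - {"tx": 0,"ty": 0,"tz": 0.19,"rx": 0,"ry": 0,"rz": 0}
    - {"tx": 0,"ty": 0,"tz": 0.2,"rx": 0,"ry": 0,"rz": 0}
  jaw: 0.55

```text
t: 9.4
position: [0.4405, -0.2066, 0.1798]
tcp_rot: [0.993, -0.116, 0.0, 0.0]
contact_force: [-0.4, 0.3, -0.6]
gripper_width: 0.0505
finger_force: 0.0
```

```bash
python3 w.py w4 .441 -.206 .109 .125
python3 - <<'E'
from h import *
org=np.array([.49213,-.08651]);M=np.array([[.97325,.22975],[-.22975,.97325]])
for f in ['w1','w4']:
    X=cloud(dict(np.load(f+'.npz')));q=(X[...,:2]-org)@M*1e3;z=X[...,2]*1e3
    k=(z>75)&(z<117)&(abs(q[...,0]+24)<12)&(abs(q[...,1]+134)<25);print(f,'knob',np.percentile(q[k],[2,98],axis=0))
E
```

```text
9.4 [ 0.44054076 -0.20662411  0.17976845] [ 9.73133885e-01 -2.30238210e-01  8.99047664e-04] [ 0.45  0.26 -0.15  1.95  0.05  0.93 -1.53] 0.05046831100858148 [-0.42086266  0.25390098 -0.56768341]
292
[ 0.44113884 -0.20752633  0.11403183] 257.9931506849315 204.52739726027397
((440.2989196777344, -207.46934509277344), (13.064541816711426, 14.054105758666992), 76.2481460571289)
w1 knob [[ -28.74020699 -152.23024839]
 [ -15.8614379  -139.8819117 ]]
w4 knob [[ -29.14041383 -136.11269899]
 [ -15.74162336 -123.10492556]]
```

Relaxing the push drew the knob back about 1.4 mm, leaving only about 23.5 mm of travel. I'll reseat it at the stop and release while still pushing.

servo_tool:
  plan:
    - {"tx": 0,"ty": -0.001,"tz": -0.04,"rx": 0,"ry": 0,"rz": 0}
    - {"tx": 0,"ty": -0.001,"tz": -0.1,"rx": 0,"ry": 0,"rz": 0}
    - {"tx": 0,"ty": -0.001,"tz": -0.16,"rx": 0,"ry": 0,"rz": 0}
    - {"tx": 0,"ty": -0.001,"tz": -0.19,"rx": 0,"ry": 0,"rz": 0}
    - {"tx": 0,"ty": -0.001,"tz": -0.2,"rx": 0,"ry": 0,"rz": 0}
    - {"tx": 0,"ty": -0.001,"tz": -0.2,"rx": 0,"ry": 0,"rz": 0}

```text
t: 10.2
position: [0.4405, -0.2071, 0.0795]
tcp_rot: [0.993, -0.116, 0.0, 0.0]
contact_force: [0.0, 0.0, -0.7]
gripper_width: 0.0506
finger_force: 0.0
```

servo_tool:
  plan:
    - {"tx": 0,"ty": 0,"tz": 0,"rx": 0,"ry": 0,"rz": 0}
    - {"tx": 0,"ty": 0,"tz": 0,"rx": 0,"ry": 0,"rz": 0}
    - {"tx": 0,"ty": 0,"tz": 0,"rx": 0,"ry": 0,"rz": 0}
    - {"tx": 0,"ty": 0,"tz": 0,"rx": 0,"ry": 0,"rz": 0}
    - {"tx": 0,"ty": 0,"tz": 0,"rx": 0,"ry": 0,"rz": 0}
    - {"tx": 0.001,"ty": 0.004,"tz": 0,"rx": 0,"ry": 0,"rz": 0}
    - {"tx": 0.002,"ty": 0.008,"tz": 0,"rx": 0,"ry": 0,"rz": 0}
    - {"tx": 0.003,"ty": 0.013,"tz": 0,"rx": 0,"ry": 0,"rz": 0}
    - {"tx": 0.003,"ty": 0.013,"tz": 0,"rx": 0,"ry": 0,"rz": 0}
    - {"tx": 0.003,"ty": 0.013,"tz": 0,"rx": 0,"ry": 0,"rz": 0}
  jaw: 0

```text
t: 11.45
position: [0.4408, -0.2056, 0.0796]
tcp_rot: [0.993, -0.118, 0.0, 0.003]
contact_force: [-3.9, -18.3, 0.9]
gripper_width: 0.0135
finger_force: 20.0
```

servo_tool:
  plan:
    - {"tx": 0,"ty": 0,"tz": 0,"rx": 0,"ry": 0,"rz": 0}
    - {"tx": 0,"ty": 0,"tz": 0,"rx": 0,"ry": 0,"rz": 0}
    - {"tx": 0,"ty": 0,"tz": 0,"rx": 0,"ry": 0,"rz": 0}
    - {"tx": 0,"ty": 0,"tz": 0,"rx": 0,"ry": 0,"rz": 0}
    - {"tx": 0,"ty": 0,"tz": 0.04,"rx": 0,"ry": 0,"rz": 0}
    - {"tx": 0,"ty": 0,"tz": 0.1,"rx": 0,"ry": 0,"rz": 0}
    - {"tx": 0,"ty": 0,"tz": 0.16,"rx": 0,"ry": 0,"rz": 0}
    - {"tx": 0,"ty": 0,"tz": 0.19,"rx": 0,"ry": 0,"rz": 0}
    - {"tx": 0,"ty": 0,"tz": 0.2,"rx": 0,"ry": 0,"rz": 0}
  jaw: 0.55

```text
t: 12.58
position: [0.4421, -0.2005, 0.1797]
tcp_rot: [0.993, -0.116, 0.0, 0.0]
contact_force: [-0.7, -0.1, -1.3]
gripper_width: 0.0505
finger_force: 0.0
```

```bash
python3 w.py w5 .441 -.206 .109 .125
python3 - <<'E'
from h import *
org=np.array([.49213,-.08651]);M=np.array([[.97325,.22975],[-.22975,.97325]])
for f in ['w4','w5']:
    X=cloud(dict(np.load(f+'.npz')));q=(X[...,:2]-org)@M*1e3;z=X[...,2]*1e3
    k=(z>75)&(z<117)&(abs(q[...,0]+24)<12)&(abs(q[...,1]+134)<25);print(f,'knob',np.percentile(q[k],[2,98],axis=0))
E
```

```text
12.575 [ 0.44208054 -0.20052208  0.17973728] [ 9.73196392e-01 -2.29974024e-01  8.54503126e-04] [ 0.44  0.26 -0.15  1.95  0.05  0.93 -1.54] 0.050501451957583945 [-0.68702722 -0.05220609 -1.27005663]
294
[ 0.44134677 -0.20634537  0.11406197] 264.1054421768707 204.6156462585034
((440.61865234375, -206.09898376464844), (13.087663650512695, 13.891007423400879), 76.71390533447266)
w4 knob [[ -29.14041383 -136.11269899]
 [ -15.74162336 -123.10492556]]
w5 knob [[ -29.09397708 -134.74521159]
 [ -15.71628589 -121.67849738]]
```

The slider is now home, with the knob at its stop. Next I go over the post, turning the jaws to close roughly along the pump's x.

servo_tool:
  plan:
    - {"tx": 0.01,"ty": 0.03,"tz": 0,"rx": 0,"ry": 0,"rz": 0.07}
    - {"tx": 0.03,"ty": 0.085,"tz": 0,"rx": 0,"ry": 0,"rz": 0.17}
    - {"tx": 0.05,"ty": 0.15,"tz": 0,"rx": 0,"ry": 0,"rz": 0.28}
    - {"tx": 0.072,"ty": 0.215,"tz": 0,"rx": 0,"ry": 0,"rz": 0.39}
    - {"tx": 0.094,"ty": 0.28,"tz": 0,"rx": 0,"ry": 0,"rz": 0.5}
    - {"tx": 0.115,"ty": 0.345,"tz": 0,"rx": 0,"ry": 0,"rz": 0.61}
    - {"tx": 0.135,"ty": 0.4,"tz": 0,"rx": 0,"ry": 0,"rz": 0.71}
    - {"tx": 0.15,"ty": 0.445,"tz": 0,"rx": 0,"ry": 0,"rz": 0.79}
    - {"tx": 0.155,"ty": 0.461,"tz": 0,"rx": 0,"ry": 0,"rz": 0.83}
    - {"tx": 0.155,"ty": 0.461,"tz": 0,"rx": 0,"ry": 0,"rz": 0.83}

```text
t: 13.88
position: [0.5188, 0.0307, 0.1781]
tcp_rot: [0.86, 0.511, -0.001, -0.001]
contact_force: [-0.1, -0.3, -0.1]
gripper_width: 0.0503
finger_force: 0.0
```

```bash
python3 w.py w6 .5195 .03 .13 .15
```

```text
13.875 [0.51879239 0.03065701 0.1781091 ] [ 4.77869489e-01  8.78430736e-01 -4.39527514e-04] [ 0.22  0.36 -0.5   1.85  0.2   0.98 -0.86] 0.05034296588711939 [-0.11803436 -0.29426971 -0.08269535]
494
[0.52168968 0.03021543 0.13901936] 259.9817813765182 213.53238866396762
((521.044921875, 29.039987564086914), (17.258270263671875, 16.255565643310547), 59.662532806396484)
```

View pics/w6.png

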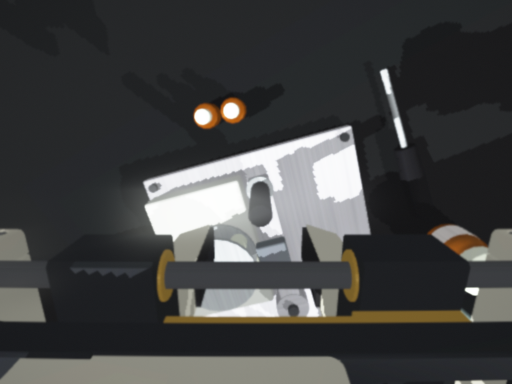

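The wrist view shows the post at about (260,205), centred between the fingers, with its top 139 mm high at (0.521, 0.029). I'll descend 83 mm and grip.

servo_tool:
  plan:
    - {"tx": 0.004,"ty": -0.003,"tz": -0.03,"rx": 0,"ry": 0,"rz": 0}
    - {"tx": 0.004,"ty": -0.003,"tz": -0.07,"rx": 0,"ry": 0,"rz": 0}
    - {"tx": 0.004,"ty": -0.003,"tz": -0.11,"rx": 0,"ry": 0,"rz": 0}
    - {"tx": 0.004,"ty": -0.003,"tz": -0.15,"rx": 0,"ry": 0,"rz": 0}
    - {"tx": 0.004,"ty": -0.003,"tz": -0.166,"rx": 0,"ry": 0,"rz": 0}
    - {"tx": 0.004,"ty": -0.003,"tz": -0.166,"rx": 0,"ry": 0,"rz": 0}

```text
t: 14.68
position: [0.5209, 0.0281, 0.0956]
tcp_rot: [0.86, 0.51, -0.001, -0.0]
contact_force: [0.2, 0.2, 0.3]
gripper_width: 0.0508
finger_force: 0.0
```

servo_tool:
  plan:
    - {"tx": 0,"ty": 0,"tz": 0,"rx": 0,"ry": 0,"rz": 0}
    - {"tx": 0,"ty": 0,"tz": 0,"rx": 0,"ry": 0,"rz": 0}
    - {"tx": 0,"ty": 0,"tz": 0,"rx": 0,"ry": 0,"rz": 0}
    - {"tx": 0,"ty": 0,"tz": 0,"rx": 0,"ry": 0,"rz": 0}
    - {"tx": 0,"ty": 0,"tz": 0,"rx": 0,"ry": 0,"rz": 0}
    - {"tx": 0,"ty": 0,"tz": 0,"rx": 0,"ry": 0,"rz": 0}
  jaw: 0
  grip_force: 20

```text
t: 15.42
position: [0.5212, 0.0289, 0.0965]
tcp_rot: [0.86, 0.511, 0.0, -0.0]
contact_force: [-2.8, 2.3, 5.5]
gripper_width: 0.0173
finger_force: 20.0
```

Run:
```python
from h import *
o=r.get_obs();print(o['t'],o['position'],o['gripper_width'],o['finger_force'],o['contact_force'])
org=np.array([.49213,-.08651]);M=np.array([[.97325,.22975],[-.22975,.97325]])
piv=np.array([0,-.02]); p=(o['position'][:2]-org)@M-piv; a0=np.arctan2(p[0],p[1]);rad=np.hypot(*p);print('a0',a0,'r',rad)
for a in np.arange(0,.58,.05):
    d=M@(rad*np.array([np.sin(a0+a)-np.sin(a0),np.cos(a0+a)-np.cos(a0)]));print(a.round(2),(d/.5).round(3))
```

```text
15.425 [0.52124555 0.02891356 0.09654273] 0.01733448533315758 20.000491440296173 [-2.83774219  2.30214613  5.50186332]
a0 0.013077076984613434 r 0.13903716281330025
0.0 [0. 0.]
0.05 [ 0.013 -0.004]
0.1 [ 0.027 -0.008]
0.15 [ 0.04  -0.013]
0.2 [ 0.052 -0.019]
0.25 [ 0.065 -0.025]
0.3 [ 0.077 -0.032]
0.35 [ 0.088 -0.039]
0.4 [ 0.1   -0.048]
0.45 [ 0.111 -0.056]
0.5 [ 0.121 -0.065]
0.55 [ 0.131 -0.075]
```

Gripped at 17.3 mm, radius 139 mm, as expected. Now I swing it along the arc.

servo_tool:
  plan:
    - {"tx": 0.007,"ty": -0.002,"tz": 0,"rx": 0,"ry": 0,"rz": 0}
    - {"tx": 0.013,"ty": -0.004,"tz": 0,"rx": 0,"ry": 0,"rz": 0}
    - {"tx": 0.02,"ty": -0.006,"tz": 0,"rx": 0,"ry": 0,"rz": 0}
    - {"tx": 0.027,"ty": -0.008,"tz": 0,"rx": 0,"ry": 0,"rz": 0}
    - {"tx": 0.034,"ty": -0.011,"tz": 0,"rx": 0,"ry": 0,"rz": 0}
    - {"tx": 0.04,"ty": -0.013,"tz": 0,"rx": 0,"ry": 0,"rz": 0}
    - {"tx": 0.046,"ty": -0.016,"tz": 0,"rx": 0,"ry": 0,"rz": 0}
    - {"tx": 0.052,"ty": -0.019,"tz": 0,"rx": 0,"ry": 0,"rz": 0}
    - {"tx": 0.059,"ty": -0.022,"tz": 0,"rx": 0,"ry": 0,"rz": 0}
    - {"tx": 0.065,"ty": -0.025,"tz": 0,"rx": 0,"ry": 0,"rz": 0}
  grip_force: 25

```text
t: 16.68
position: [0.5525, 0.0192, 0.0964]
tcp_rot: [0.859, 0.511, -0.0, -0.002]
contact_force: [-7.8, 10.4, 8.2]
gripper_width: 0.0176
finger_force: 25.0
```

servo_tool:
  plan:
    - {"tx": 0.006,"ty": -0.003,"tz": 0,"rx": 0,"ry": 0,"rz": 0}
    - {"tx": 0.012,"ty": -0.007,"tz": 0,"rx": 0,"ry": 0,"rz": 0}
    - {"tx": 0.018,"ty": -0.01,"tz": 0,"rx": 0,"ry": 0,"rz": 0}
    - {"tx": 0.023,"ty": -0.014,"tz": 0,"rx": 0,"ry": 0,"rz": 0}
    - {"tx": 0.029,"ty": -0.018,"tz": 0,"rx": 0,"ry": 0,"rz": 0}
    - {"tx": 0.035,"ty": -0.023,"tz": 0,"rx": 0,"ry": 0,"rz": 0}
    - {"tx": 0.041,"ty": -0.027,"tz": 0,"rx": 0,"ry": 0,"rz": 0}
    - {"tx": 0.046,"ty": -0.031,"tz": 0,"rx": 0,"ry": 0,"rz": 0}
    - {"tx": 0.051,"ty": -0.035,"tz": 0,"rx": 0,"ry": 0,"rz": 0}
    - {"tx": 0.056,"ty": -0.04,"tz": 0,"rx": 0,"ry": 0,"rz": 0}

```text
t: 17.92
position: [0.5813, -0.0013, 0.0964]
tcp_rot: [0.859, 0.511, 0.0, -0.002]
contact_force: [-6.2, 8.8, 4.6]
gripper_width: 0.0175
finger_force: 25.0
```

servo_tool:
  plan:
    - {"tx": 0.006,"ty": -0.005,"tz": 0,"rx": 0,"ry": 0,"rz": 0}
    - {"tx": 0.012,"ty": -0.011,"tz": 0,"rx": 0,"ry": 0,"rz": 0}
    - {"tx": 0.012,"ty": -0.011,"tz": 0,"rx": 0,"ry": 0,"rz": 0}
    - {"tx": 0.012,"ty": -0.011,"tz": 0,"rx": 0,"ry": 0,"rz": 0}
    - {"tx": 0.012,"ty": -0.011,"tz": 0,"rx": 0,"ry": 0,"rz": 0}

```text
t: 18.55
position: [0.5873, -0.0069, 0.0963]
tcp_rot: [0.859, 0.511, 0.0, -0.001]
contact_force: [-4.6, 8.5, 4.2]
gripper_width: 0.0176
finger_force: 25.0
```

Run:
```python
from h import *
o=r.get_obs();print(o['t'],o['position'],o['gripper_width'],o['finger_force'],o['contact_force'])
org=np.array([.49213,-.08651]);M=np.array([[.97325,.22975],[-.22975,.97325]])
p=(o['position'][:2]-org)@M-np.array([0,-.02]);print('angle',np.arctan2(p[0],p[1])-.013,'r',np.hypot(*p))
ims=[]
for n in ['side','top']:
    c=imaging.camera(n);np.savez(n+'2.npz',**c)
    X=cloud(c);q=(X[...,:2]-org)@M*1e3;z=X[...,2]*1e3
    k=(z>78)&(z<117)&(abs(q[...,0]+24)<12)&(abs(q[...,1]+134)<25);print(n,'knob',k.sum(),np.percentile(q[k],[2,98],axis=0) if k.sum() else '')
    v=c['color'][...,::-1]
    ims.append(cv2.resize(v[90:240,220:400] if n=='side' else v[170:320,210:390],(390,325),interpolation=cv2.INTER_CUBIC))
cv2.imwrite('pics/m2.png',np.hstack(ims))
```

```text
18.55 [ 0.5873431  -0.0068529   0.09634177] 0.017613086680957363 24.99976873397827 [-4.61019664  8.5147862   4.20175748]
angle 0.5440258895298344 r 0.14066576570314115
side knob 88 [[ -31.86391239 -129.67929693]
 [ -18.8394558  -117.04908498]]
top knob 0
```

View pics/m2.png

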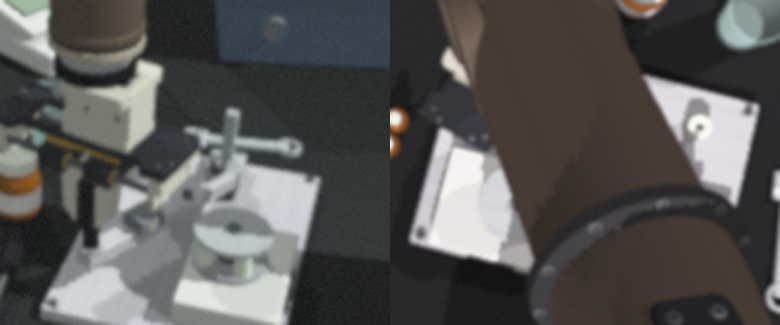

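The side view shows the post held in the jaws at (90,215), the arm swung out and the knob at (232,130) still home. The arm is at 0.544 rad and the resistance dropped past the click, so I'm handing in.

```bash
python3 -c "
from rig import r
print(r.hand_in())"
```

```text
the job is handed in; nothing more can be done
None
```

I handed the job in at 18.6 s of the 42 s: the slider is home, and the gripper holds the tensioner arm still at about 0.54 rad, past the click. I inferred the click from the drop in push force rather than measuring the pawl, and the hand-in returned no verdict.

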